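Lay out the bench for filling a 48-well plate

ROBOT

A 6-joint arm with a two-finger parallel gripper is mounted at the origin on the work surface. World frame = base frame: x ahead of the robot, y to its left, z up, the work surface at z = 0. Lengths are in m, angles in rad, forces in N, time in s.
With the tool pointing down it reaches from about 0.3 to 0.875 m from the base axis. Payload 4.2 kg.
Tool frame: the origin (TCP) lies midway between the tips of the shut fingers; the grasp point (between the pads) lies 19 mm behind it (robot.pinch_z is the distance from the TCP to the grasp point, in m); z points along the fingers, y is the line along which they close (so a half turn about z gives the same grasp; the last joint's range is limited). The gripper opens to 85 mm and grips with 20 to 120 N. Pads are 22 mm wide; open, the fingers measure 114 mm over their backs; the gripper's body (76 mm by 85 mm) begins 54 mm behind the grasp point. The pads swing forward as they close: fully open they stand 13 mm farther back than shut.
Start: joints at [1.116, 0.32, 1.565, -0, 1.257, -0.02], TCP at [0.242, 0.522, 0.231] pointing down, gripper open.
Joint ranges: [-3.11, 3.11], [-0.84, 2.01], [0.21, 2.61], [-1.34, 4.49], [0.05, 2.63], [-2.56, 2.56]. Speed limits (rad/s): [2.57, 2.57, 3.14, 3.14, 3.14, 3.14].

INTERFACE

Orientations are given as a 3x3 rotation matrix whose columns are the frame's x, y, z axes.
In Python, from station import robot gives the robot as it stands.
- The arm moves only by the tool arm_command, never from a script. Its arguments are lists of equal length, an entry for each row: "dp": the shift along the tool's x, y, z in parts of the range, where 1.0 means 0.6 m, a list of three; "yaw": the turn about the tool's z in parts of the range, where 1.0 means 180 degrees. A call has 1 to 12 rows; each row is the pose to reach, as a shift and turn from the pose commanded when the call began, along the tool's axes at that moment; what a row does not reach only later rows make up. A row lasts 1/8 s, in which the tool goes at most 62.5 mm and 10.7 degrees, less where a joint would pass 70% of its speed; a pose out of reach is approached as far as the arm can. No shift or turn number may pass 1 either way. A call with a gripper value outside its range is refused whole. "claw" is the opening, from 0 (shut) to 1 (fully open), set as the call begins (left out, the last holds). The fingers move at their own pace and stop on an object; "newtons" is the grip in N (left out, the last holds). Time passes only in rows, so rows that repeat a pose let the fingers close. It gives the time, the measured TCP pose, the force, the opening and the grip force at its end, in the units of the state.
- robot.state(): the state, without advancing time (a new reading comes with each control period).
- robot.capture(name): name is "scene" or "top" or "wrist"; returns the picture (420x560x3 uint8, red, green, blue); there is no depth.
- robot.get_calibration(name): a dict with "mtx" (3x3 intrinsics, pixels), "T" (4x4, takes a point from camera to world coordinates); the wrist camera has in their place "mount" (4x4, takes a point from camera to tool coordinates, whose origin is the TCP and whose axes are the flange's). Camera axes: x right, y down, z forward; pixel columns grow to the right and rows downward; lengths in m; the calibration is good to about 2 mm. A picture is of the moment at which its call begins: read the wrist's pose just before it. get_calibration takes no time and is no camera call.
- robot.close_job(): hands the job in; it is judged then, once.
Trained networks look in the newest picture that a camera, given by its name, has taken for a name from the list of things; names that differ only in an ending like _2 or _b are one class to them, and where a whole thing is asked for, a point or a joint stands for the part that bears it (a point fixed in the world has none). Each returns a list of dicts, best first, with "conf" (0 to 1); they miss things now and then, are a little off and sometimes report something else, mostly with a low value. They report only what shows in the picture. A call takes as long as a camera call. They do not tell look-alikes from the thing itself.
- robot.find_in(thing, camera): "location" ([x, y, z] in m, in world coordinates, good to about 4 mm: the middle of the surface that is visible of it).
- robot.mark_of(thing, camera): "location" ([x, y, z] in m, in world coordinates, good to about 4 mm: a listed point, or the origin of a listed thing).
The state is a dict: "clock": time; "joint_positions": joint angles; "qvel": joint speeds; "joint_efforts": joint torques, N m; "eef_pos": TCP position; "ee_rot": TCP orientation; "wrist_force": force on the tool from outside, world axes, zero at the start; "wrist_torque": the same for the moment, N m; "grip_width": opening from 0.0 (shut) to 1.0 (fully open); "grasp_force": force on a finger pad.
Only numpy, scipy, OpenCV 4.12 (cv2) and the standard library are available. Lean on these libraries where they do the work, as an engineer would, in place of code of your own. Each camera call takes 0.05 s, during which the arm holds its last target. There are 200 camera calls.

TASK

Lay out this bench for filling the plate with the eight-channel pipette: set the white 48-well plate flat between the corner lugs on the cooling block (either way round); put the reservoir midway between the cooling block and the tip box, in line with both and with its long side parallel to the tip box's long side; stand the smaller of the two amber bottles behind the reservoir (on the side away from the robot), on the reservoir's long centre line and about 2 cm off its end; and stand the beaker for used tips in front of the tip box (on the robot's side), centred on it and about 2.5 cm clear of it. Everything stands upright and is set down, not dropped. Leave the larger bottle, the tube rack, the timer and the carton where they are.

Things in the scene. Friction and masses are not known exactly. Their poses are not given: they have to be found in the camera images.
- cool_block: Cooling block: fixed, ribbed aluminium slab in a black tray, 108 (x) x 86 (y) mm, flat top 40 mm up. Origin: centre of its underside, on the bench; x (long side) points away from the robot within 4 degrees. Four corner lugs on top, 6 mm high, leave 92 (x) x 70 (y) mm for the plate, sides open between them. Left or right of the tip box, centres 260 to 280 mm apart.
- tip_box: Tip box, open: grey box with a white deck and rows of yellow pipette tips, fixed, 122 (x) x 82 (y) mm, 54 mm high over the tips. Origin at the centre of its underside, on the bench; z up; its x axis (long side) points away from the robot (within 7 degrees): its front, the side towards the robot, is at x = -61 mm.
- plate: White 48-well plate (6 x 8 wells), loose, 84 (x) x 62 (y) x 19 mm high; its lowest 6 mm is the full 62 mm wide, above that the body is 58 mm wide. Flat underside. Origin at the centre of its underside, x along its long side, z up. About 50 g. Seated on the cooling block its origin is 40 mm above the bench.
- reservoir: Reagent reservoir: white open trough with straight upright sides, loose and empty, 108 mm long (x), 50 mm wide (y), 30 mm high, wall 2.5 mm; with the small flat tab at each end at rim height it is 120 mm long. Origin at the centre of its underside, on the bench; x along its length, z up. About 50 g. The same either way round.
- small_bottle: Smaller amber bottle with black cap, loose, 38 mm in diameter and 70 mm high with the cap (straight body up to 42 mm, narrowing above), standing upright. Origin at the centre of its underside, z up. 70 g.
- beaker: White plastic beaker for used tips, loose, 70 mm high, 52 mm across the foot and 56 mm across the rim, wall 2.5 mm, with a small pouring lip 34 mm from the axis towards its +x; open and empty, standing upright. Origin at the centre of its underside, z up. 60 g.
- large_bottle: Larger amber bottle with black cap, 54 mm in diameter, 112 mm high: not needed, leave it. Origin at the centre of its underside, z up.
- tube_rack: Grey-blue rack of small capped tubes, 70 (x) x 104 (y) mm, 39 mm high: leave it. Origin at the centre of its underside, z up.
- timer: White bench timer lying flat, 60 (x) x 66 (y) mm, 18 mm high, with a display and three keys: leave it. Origin at the centre of its underside, z up.
- carton: Small cardboard carton with a paper band, 55 (x) x 85 (y) x 32 mm high: leave it. Origin at the centre of its underside, z up.
Things that resemble listed ones, but are neither listed nor needed, are in the scene too. What is shaped like the small_bottle but purple is not meant.

How it is judged:
At the end, for the whole second after the job is handed in: At rest, released, upright: plate flat on the block (8 mm, 0.15 rad); reservoir under 157 mm from both centres, within 35 mm along their x, 0.25 rad; small bottle behind, 82-130 mm from the reservoir's centre, 22 mm off its axis; beaker 91-148 mm before the tip box's centre, 22 mm off its axis (x of plate in the frame of cool_block between -0.008 and 0.008 m and y of plate in the frame of cool_block between -0.008 and 0.008 m and z of plate in the frame of cool_block between 0.036 and 0.044 m and angle between the x axis of plate and the x axis of cool_block, either way round below 0.15 rad and angle between plate's own z axis and vertical below 0.06 rad and horizontal distance between reservoir and cool_block below 0.157 m and horizontal distance between reservoir and tip_box below 0.157 m and x of reservoir in the frame of cool_block between -0.035 and 0.035 m and x of reservoir in the frame of tip_box between -0.035 and 0.035 m and angle between the x axis of reservoir and the x axis of tip_box, either way round below 0.25 rad and angle between each of reservoir, small_bottle, beaker's own z axis and vertical below 0.08 rad and height (world z) of each of reservoir, small_bottle, beaker below 0.006 m and horizontal distance between small_bottle and reservoir between 0.082 and 0.13 m and y of small_bottle in the frame of reservoir between -0.022 and 0.022 m and x of small_bottle in the frame of tip_box above 0.04 m and x of beaker in the frame of tip_box between -0.148 and -0.091 m and y of beaker in the frame of tip_box between -0.022 and 0.022 m and linear speed of each of plate, reservoir, small_bottle, beaker below 0.02 m/s and angular speed of each of plate, reservoir, small_bottle, beaker below 0.2 rad/s); the robot touches nothing.
It fails at once if one of the four things is dropped: it falls freely faster than 0.5 m/s ((height (world z) of plate above 0.065 m and contact force between the fingers and plate below 0.01 N and contact force between plate and anything else below 0.01 N and linear speed of plate above 0.5 m/s) or (height (world z) of reservoir above 0.02 m and contact force between the fingers and reservoir below 0.01 N and contact force between reservoir and anything else below 0.01 N and linear speed of reservoir above 0.5 m/s) or (height (world z) of small_bottle above 0.02 m and contact force between the fingers and small_bottle below 0.01 N and contact force between small_bottle and anything else below 0.01 N and linear speed of small_bottle above 0.5 m/s) or (height (world z) of beaker above 0.02 m and contact force between the fingers and beaker below 0.01 N and contact force between beaker and anything else below 0.01 N and linear speed of beaker above 0.5 m/s)).
It fails at once if the small bottle or the beaker is knocked over (more than 0.7 rad) (angle between any of small_bottle, beaker's own z axis and vertical above 0.7 rad).
It fails at once if the larger bottle, tube rack, timer or carton is moved by more than 20 mm (distance of any of large_bottle, tube_rack, timer, carton from where it was at the start of the episode above 0.02 m).
It also fails if it takes over 109 s, if anything falls off the work surface, if the arm or the gripper's body presses on something with over 40 N, if the wrist force passes 120 N, or if a joint passes its speed limit or range.

## Working session

There is one attempt and no reset: what is moved stays moved. The work goes in short steps, Python scripts to look and compute and a tool call to move; the robot and the scene stay as the last step left them, time stands still between calls to the robot, and variables do not carry over. Pictures are saved under pics/ and viewed, at most 14 in all, crops included, and the job is handed in when it is done.

Besides the shell and the picture viewer there is one more tool, called after "Call:" by a JSON object that holds its "method" and its "body", one argument or row to a line. arm_command: Moves the arm, as the interface text tells. Its arguments: {"type":"object","properties":{"dp":{"type":"array"},"yaw":{"type":"array"},"claw":{"type":"number"},"newtons":{"type":"number"}},"required":["dp","yaw"]}

```bash
ls; mkdir -p pics; python3 - <<'E'
from station import robot
import cv2,numpy as np
np.set_printoptions(precision=4,suppress=True)
s=robot.state();print(s['clock'],s['eef_pos'],s['ee_rot'],s['grip_width'],robot.pinch_z)
for c in('top','scene'):
    im=robot.capture(c);cv2.imwrite(f'pics/{c}0.png',im[...,::-1])
    k=robot.get_calibration(c);print(c,k['mtx'],k['T'])
    for t in 'cool_block tip_box plate reservoir small_bottle beaker large_bottle tube_rack timer carton'.split():
        print(t,[(np.round(d['location'],3).tolist(),round(d['conf'],2)) for d in robot.mark_of(t,c)[:4]])
E
```

```text
pics
0.0 [0.242  0.5211 0.2305] [[-0.907   0.4212 -0.0008]
 [ 0.4212  0.907  -0.0016]
 [ 0.     -0.0018 -1.    ]] 0.9996000799325652 0.0187
top [[418.8205   0.     292.1653]
 [  0.     418.8205 213.4557]
 [  0.       0.       1.    ]] [[ 0.0031 -0.9937  0.1118  0.4154]
 [-1.     -0.0035 -0.004   0.0901]
 [ 0.0043 -0.1118 -0.9937  1.2007]
 [ 0.      0.      0.      1.    ]]
cool_block [([0.583, 0.165, 0.003], 0.74)]
tip_box [([0.567, -0.094, -0.004], 0.89)]
plate [([0.427, 0.358, -0.003], 0.56)]
reservoir [([0.603, 0.353, 0.001], 0.65)]
small_bottle [([0.519, -0.322, -0.003], 0.68), ([0.597, -0.351, -0.001], 0.48), ([0.605, 0.351, 0.002], 0.31)]
beaker [([0.418, -0.348, 0.001], 0.93), ([0.582, 0.168, 0.004], 0.74)]
large_bottle [([0.743, 0.196, 0.001], 0.91)]
tube_rack [([0.745, -0.214, 0.004], 0.72)]
timer []
carton [([0.469, 0.507, -0.002], 0.93), ([0.385, -0.014, 0.002], 0.21)]
scene [[467.5092   0.     270.2215]
 [  0.     467.5092 209.7581]
 [  0.       0.       1.    ]] [[ 0.5226  0.7226 -0.4525  1.1648]
 [ 0.8525 -0.4337  0.2918 -0.2864]
 [ 0.0146 -0.5383 -0.8426  1.1477]
 [ 0.      0.      0.      1.    ]]
cool_block [([0.58, 0.163, 0.0], 0.8)]
tip_box [([0.566, -0.096, -0.004], 0.58), ([0.389, -0.01, -0.002], 0.42)]
plate [([0.424, 0.358, -0.004], 0.7)]
reservoir [([0.607, 0.348, -0.003], 0.89)]
small_bottle [([0.514, -0.317, -0.003], 0.72), ([0.599, -0.346, -0.001], 0.6), ([0.388, -0.007, -0.004], 0.52), ([0.745, -0.217, -0.001], 0.29)]
beaker [([0.412, -0.347, 0.002], 0.73)]
large_bottle [([0.749, 0.198, 0.001], 0.96)]
tube_rack [([0.745, -0.212, -0.003], 0.73)]
timer [([0.39, -0.006, -0.002], 0.6)]
carton [([0.472, 0.505, -0.0], 0.83)]
```

```bash
python3 - <<'E'
import cv2
im=cv2.imread('pics/top0.png');cv2.imwrite('pics/top0b.png',cv2.resize(im,(800,600),interpolation=cv2.INTER_CUBIC))
E
```

```text
(no output)
```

View pics/top0b.png

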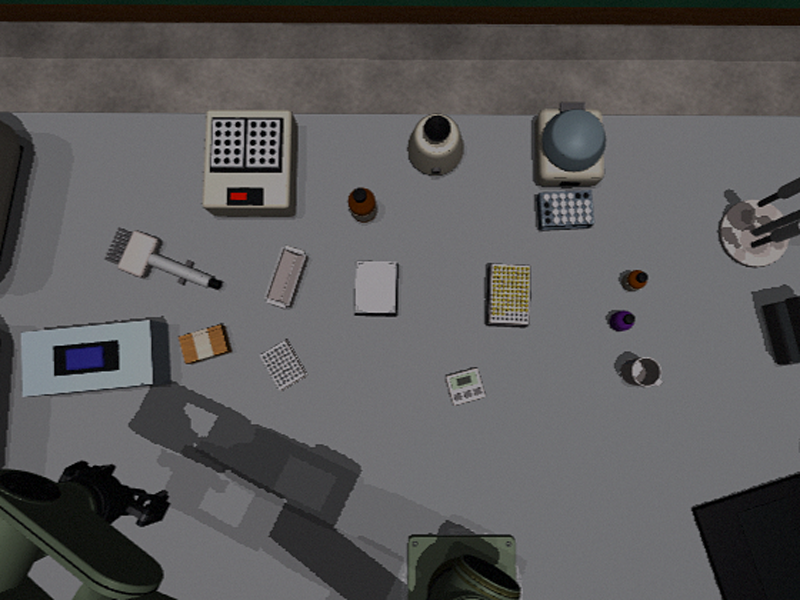

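View pics/scene0.png

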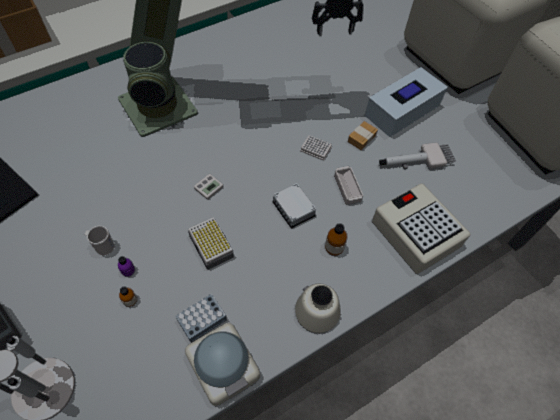

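Top view (800x600): the amber small bottle is at (636,280), and its look-alike at (622,320) is purple. The larger bottle is at (362,203), so I choose (636,280). The plate is at (283,363), reservoir (287,277), block (376,287), tip box (508,295), beaker (643,372), timer (465,385). Next I get the orientations and one close crop.

```bash
cat > h.py <<'E'
import cv2,numpy as np
from station import robot
np.set_printoptions(precision=4,suppress=True)
def unproj(cal,uv,z):
    K,T=cal['mtx'],cal['T'];uv=np.atleast_2d(uv).astype(float)
    d=np.c_[uv,np.ones(len(uv))]@np.linalg.inv(K).T@T[:3,:3].T
    o=T[:3,3];return (o+d*((z-o[2])/d[:,2])[:,None])[:,:2]
def proj(cal,p):
    T=cal['T'];c=(np.atleast_2d(p)-T[:3,3])@T[:3,:3];c=c@cal['mtx'].T;return c[:,:2]/c[:,2:]
def rect(mask,cal,z,near):
    n,l,st,ce=cv2.connectedComponentsWithStats(mask.astype(np.uint8))
    p=proj(cal,[*near,z])[0]
    k=min((i for i in range(1,n) if st[i,4]>60),key=lambda i:np.hypot(*(ce[i]-p)))
    c=max(cv2.findContours((l==k).astype(np.uint8),0,cv2.CHAIN_APPROX_NONE)[0],key=len)[:,0]
    w=unproj(cal,c,z);(cx,cy),(a,b),an=cv2.minAreaRect((w*1000).astype(np.float32))
    if a<b:a,b,an=b,a,an+90
    an=(an+90)%180-90
    return [cx/1000,cy/1000],[a,b],an   # long-axis angle, deg
E
python3 - <<'E'
from h import *
im=cv2.imread('pics/top0.png');cal=robot.get_calibration('top');g=im.min(2);hsv=cv2.cvtColor(im,cv2.COLOR_BGR2HSV)
cl=lambda m,k:cv2.morphologyEx(m.astype(np.uint8),cv2.MORPH_CLOSE,np.ones((k,k)))
for t in(135,150,165):
  for n,z,p in(('block',.04,(.58,.164)),('plate',.019,(.425,.358)),('reservoir',.03,(.605,.351))):
    print(t,n,rect(cl(g>t,5),cal,z,p))
print('tips',rect(cl((hsv[...,1]>90)&(hsv[...,0]>15)&(hsv[...,0]<40),5),cal,.054,(.567,-.095)))
def crop(p,z,h=28,s=4):
    u,v=proj(cal,[*p,z])[0].astype(int);return cv2.resize(im[v-h:v+h,u-h:u+h],(264,264),interpolation=cv2.INTER_CUBIC)
C=[crop(p,z) for p,z in(((.599,-.349),.04),((.516,-.32),.04),((.415,-.348),.06),((.58,.164),.04),((.425,.358),.02),((.605,.351),.03))]
cv2.imwrite('pics/c.png',np.vstack([np.hstack(C[:3]),np.hstack(C[3:])]))
E
```

```text
135 block ([0.58234228515625, 0.16871649169921876], [98.89126586914062, 75.71762084960938], 0.22170236706733704)
135 plate ([0.42945269775390627, 0.34884405517578126], [81.41618347167969, 60.771575927734375], 30.846664428710938)
135 reservoir ([0.4293216247558594, 0.34643548583984374], [80.65829467773438, 60.20588684082031], 30.846654891967773)
150 block ([0.582359130859375, 0.17001420593261718], [99.1032485961914, 72.82429504394531], 0.4376343786716461)
150 plate ([0.42944580078125, 0.35237249755859373], [76.64436340332031, 53.62065124511719], 31.315153121948242)
150 reservoir ([0.4293147277832031, 0.3499310302734375], [75.9309310913086, 53.12150955200195], 31.31515121459961)Traceback (most recent call last):
  File "<stdin>", line 6, in <module>
  File "h.py", line 13, in rect
    k=min((i for i in range(1,n) if st[i,4]>60),key=lambda i:np.hypot(*(ce[i]-p)))
ValueError: min() iterable argument is empty
```

```bash
python3 - <<'E'
from h import *
im=cv2.imread('pics/top0.png');cal=robot.get_calibration('top');g=im.max(2);hsv=cv2.cvtColor(im,cv2.COLOR_BGR2HSV)
cl=lambda m,k:cv2.morphologyEx(m.astype(np.uint8),cv2.MORPH_CLOSE,np.ones((k,k)))
for t in(125,135,145):
  for n,z,p in(('block',.04,(.58,.164)),('plate',.019,(.425,.358)),('reservoir',.03,(.605,.351)),('tipbox',.054,(.567,-.095))):
    print(t,n,rect(cl(g>t,5),cal,z,p))
print('tips',rect(cl((hsv[...,1]>90)&(hsv[...,0]>15)&(hsv[...,0]<40),5),cal,.054,(.567,-.095)))
def crop(p,z,h=28,s=4):
    u,v=proj(cal,[*p,z])[0].astype(int);return cv2.resize(im[v-h:v+h,u-h:u+h],(264,264),interpolation=cv2.INTER_CUBIC)
C=[crop(p,z) for p,z in(((.599,-.349),.04),((.516,-.32),.04),((.415,-.348),.06),((.58,.164),.04),((.425,.358),.02),((.605,.351),.03))]
cv2.imwrite('pics/c.png',np.vstack([np.hstack(C[:3]),np.hstack(C[3:])]))
E
```

```text
125 block ([0.5823541259765626, 0.16873736572265624], [98.89735412597656, 81.10554504394531], 0.20048527419567108)
125 plate ([0.42898199462890624, 0.34969122314453127], [81.73301696777344, 62.43718338012695], 31.233844757080078)
125 reservoir ([0.6044171142578125, 0.34926806640625], [118.63156127929688, 51.25165557861328], -16.87657928466797)
125 tipbox ([0.5679451293945312, -0.09338943481445312], [113.45785522460938, 73.80744171142578], -2.4429931640625)
135 block ([0.5823421020507813, 0.16877235412597658], [98.89126586914062, 75.84916687011719], 0.22170236706733704)
135 plate ([0.42939605712890627, 0.349004638671875], [81.72925567626953, 60.6171989440918], 31.22603416442871)
135 reservoir ([0.42926544189453125, 0.34659457397460935], [80.96849060058594, 60.052894592285156], 31.226119995117188)
135 tipbox ([0.5679708251953125, -0.09304705047607421], [113.17481994628906, 72.8276138305664], -2.5047836303710938)
145 block ([0.5823521728515625, 0.1687096405029297], [98.89317321777344, 75.56063842773438], 0.20049241185188293)
145 plate ([0.43124639892578126, 0.3497210998535156], [77.39707946777344, 60.490966796875], 30.807647705078125)
145 reservoir ([0.43109860229492186, 0.34730438232421873], [76.6766357421875, 59.9278564453125], 30.807640075683594)
145 tipbox ([0.5677345581054688, -0.09221646881103515], [112.63582611083984, 71.06597137451172], -2.5702972412109375)
tips ([0.572902587890625, -0.09376417541503906], [95.50299835205078, 69.40298461914062], -2.8076095581054688)
```

View pics/c.png

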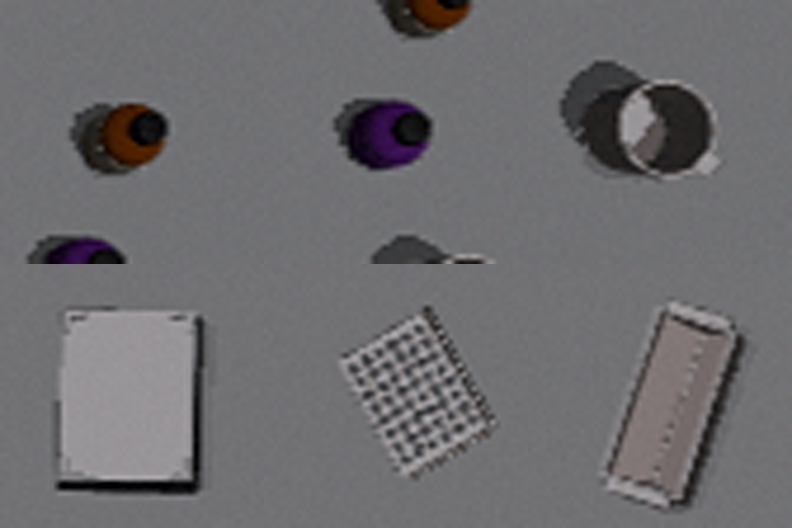

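The crops show the amber bottle centred in crop 1 and the purple look-alike in crop 2. The beaker's lip points to the lower right, towards −x,−y. The block's long side is at about 0°, the plate's at +31° and the reservoir's at −17°. I start with the plate.

```bash
cat >> h.py <<'E'
def go(x,y,z,hy=None):
    """dp, yaw (deg) to bring TCP to x,y,z with tool y axis at heading hy (deg, mod 180)"""
    s=robot.state();R=np.array(s['ee_rot']);p=np.array(s['eef_pos'])
    dp=R.T@(np.array([x,y,z])-p);h=np.degrees(np.arctan2(R[1,1],R[0,1]))
    yaw=0 if hy is None else -((hy-h+90)%180-90)
    print('t',round(s['clock'],2),'tcp',p,'hy %.1f'%h,'j6 %.2f'%s['joint_positions'][5],'grip',round(s['grip_width'],3),round(s['grasp_force'],1),'F',np.round(s['wrist_force'],1),'-> dp',dp,'yaw %.1f'%yaw)
def wcal():
    c=robot.get_calibration('wrist');s=robot.state();T=np.eye(4);T[:3,:3]=s['ee_rot'];T[:3,3]=s['eef_pos']
    return dict(mtx=c['mtx'],T=T@c['mount'])
E
python3 -c "
from h import *
print(robot.get_calibration('wrist'));go(.426,.354,.20,121)"
```

```text
{'mtx': array([[335.1895,   0.    , 280.2959],
       [  0.    , 335.1895, 203.4177],
       [  0.    ,   0.    ,   1.    ]]), 'mount': array([[ 0.0001, -0.9633, -0.2685,  0.0676],
       [ 1.    ,  0.0002, -0.0002, -0.0004],
       [ 0.0003, -0.2685,  0.9633, -0.1424],
       [ 0.    ,  0.    ,  0.    ,  1.    ]])}
t 1.1 tcp [0.2422 0.5215 0.2313] hy 65.1 j6 -0.02 grip 1.003 0.0 F [-0.  -0.3 -0.1] -> dp [-0.2373 -0.0745  0.0313] yaw -55.9
```

The manual's scale: shifts go in shares of 0.6 m and turns go in shares of 180 degrees. Converting my numbers, -0.237 m is -0.395, -0.12 m is -0.2, -56 degrees is -0.3111.

Call:
{"method": "arm_command", "body": {
  "dp": [
    [-0.2, -0.0617, 0.025],
    [-0.395, -0.1233, 0.0517],
    [-0.395, -0.1233, 0.0517],
    [-0.395, -0.1233, 0.0517],
    [-0.395, -0.1233, 0.0517],
    [-0.395, -0.1233, 0.0517],
    [-0.395, -0.1233, 0.0517],
    [-0.395, -0.1233, 0.0517]
  ],
  "yaw": [-0.0556, -0.1111, -0.1667, -0.2222, -0.2778, -0.3111, -0.3111, -0.3111],
  "claw": 1
}}

```text
clock: 2.1
eef_pos: [0.4258, 0.3548, 0.2004]
ee_rot: [[-0.857, -0.515, 0.0], [-0.515, 0.857, 0.0], [-0.0, 0.0, -1.0]]
wrist_force: [-0.7, 0.4, 0.1]
grip_width: 1.0
grasp_force: 0.0
```

```bash
python3 - <<'E'
from h import *
cal=wcal();im=robot.capture('wrist')[...,::-1];cv2.imwrite('pics/w1.png',im)
print(robot.mark_of('plate','wrist'),robot.find_in('plate','wrist'))
for t in(120,135,150):
  try: print(t,rect(cv2.morphologyEx((im.max(2)>t).astype(np.uint8),cv2.MORPH_CLOSE,np.ones((9,9))),cal,.019,(.426,.354)))
  except Exception as e: print(e)
go(.426,.354,.2,121)
E
```

```text
[{'location': [0.4256, 0.352, -0.0026], 'conf': 0.87}] [{'location': [0.4252, 0.3509, 0.0129], 'conf': 0.71}]
120 ([0.44812823486328124, 0.3668095703125], [78.84516143798828, 30.882673263549805], -56.24835968017578)
135 ([0.4480855407714844, 0.36734527587890625], [77.73799133300781, 30.167844772338867], -55.39798355102539)
150 ([0.4494844055175781, 0.36859600830078126], [76.53779602050781, 27.515892028808594], -51.720401763916016)
t 2.25 tcp [0.4258 0.3548 0.2004] hy 121.1 j6 -1.44 grip 1.001 0.0 F [0.2 0.2 1.6] -> dp [ 0.0002 -0.0008  0.0004] yaw 0.1
```

View pics/w1.png

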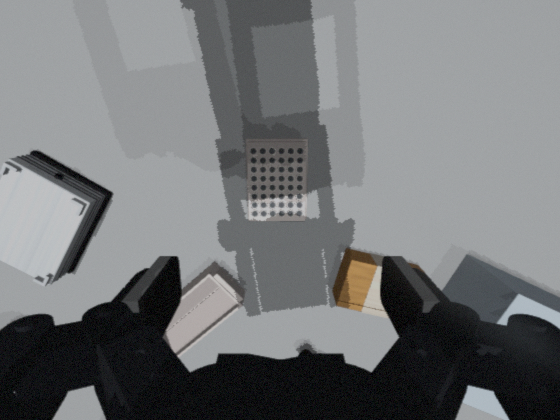

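The wrist view shows the plate's corners near (247,139), (307,139), (304,220) and (248,220), well aligned with the fingers. I'll unproject them.

```bash
python3 - <<'E'
from h import *
cal=wcal()
w=unproj(cal,[(247,139),(307,139),(304.5,220),(248,220)],.019);print(w,w.mean(0))
for i in range(4):d=w[(i+1)%4]-w[i];print(np.hypot(*d),np.degrees(np.arctan2(d[1],d[0]))%180)
im=cv2.imread('pics/w1.png').max(2).astype(int)
print(im[180,236:256],im[180,298:318],im[128:148,275],im[212:232,275])
E
```

```text
[[0.4068 0.3058]
 [0.3774 0.3547]
 [0.4473 0.3959]
 [0.4769 0.3467]] [0.4271 0.3507]
0.057105410269452817 121.09246366375653
0.08114753792491279 30.52117680236396
0.05744498574481317 121.09721919904979
0.08115640156122668 30.281484114529803
[110 109 108 110 109 108 109 109 108  99  96 106 108 106 102  84  60  52
  53  67] [ 59  52  57  68  97 111 109 108  96  85  86  89  86  89  86  87  87  87
  85  88] [72 71 74 75 73 71 75 73 74 74 79 93 92 82 90 89 94 94 94 94] [161 138 134 155 144 139 140 139 133 111 107 108 108 110 108 109 112 110
 111 110]
```

Converted, 0.198 m is 0.33, -0.004 m is -0.0067, 0.5 degrees is 0.0028.

Call:
{"method": "arm_command", "body": {
  "dp": [
    [0.0017, -0.0067, 0.0833],
    [0.0017, -0.0067, 0.1667],
    [0.0017, -0.0067, 0.25],
    [0.0017, -0.0067, 0.3],
    [0.0017, -0.0067, 0.33],
    [0.0017, -0.0067, 0.33],
    [0.0017, -0.0067, 0.33]
  ],
  "yaw": [0.0028, 0.0028, 0.0028, 0.0028, 0.0028, 0.0028, 0.0028],
  "claw": 1
}}

```text
clock: 3.12
eef_pos: [0.4277, 0.3512, 0.0032]
ee_rot: [[-0.861, -0.509, 0.001], [-0.509, 0.861, 0.001], [-0.002, 0.0, -1.0]]
wrist_force: [-0.3, -0.8, 0.1]
grip_width: 1.0
grasp_force: 0.0
```

Call:
{"method": "arm_command", "body": {
  "dp": [
    [0, 0, 0],
    [0, 0, 0],
    [0, 0, 0],
    [0, 0, 0],
    [0, 0, 0],
    [0, 0, 0]
  ],
  "yaw": [0, 0, 0, 0, 0, 0],
  "claw": 0.3,
  "newtons": 25
}}

```text
clock: 3.88
eef_pos: [0.4277, 0.3511, 0.0034]
ee_rot: [[-0.861, -0.509, 0.002], [-0.509, 0.861, 0.001], [-0.002, 0.0, -1.0]]
wrist_force: [-0.0, 0.0, 5.7]
grip_width: 0.67
grasp_force: 27.3
```

Call:
{"method": "arm_command", "body": {
  "dp": [
    [0, 0, -0.0333],
    [0, 0, -0.1],
    [0, 0, -0.2],
    [0, 0, -0.3],
    [0, 0, -0.3333],
    [0, 0, -0.3333]
  ],
  "yaw": [0, 0, 0, 0, 0, 0]
}}

```text
clock: 4.62
eef_pos: [0.4278, 0.351, 0.204]
ee_rot: [[-0.861, -0.509, 0.003], [-0.509, 0.861, 0.003], [-0.004, 0.001, -1.0]]
wrist_force: [0.9, -0.4, -1.0]
grip_width: 0.673
grasp_force: 27.1
```

```bash
python3 -c "
from h import *
go(.62,.30,.2,90)"
```

```text
t 4.62 tcp [0.4278 0.351  0.204 ] hy 120.6 j6 -1.44 grip 0.673 27.1 F [ 0.9 -0.4 -1. ] -> dp [-0.1395 -0.1418  0.0045] yaw 30.6
```

Converted, -0.142 m is -0.2367, 0.004 m is 0.0067, 30.5 degrees is 0.1694.

Call:
{"method": "arm_command", "body": {
  "dp": [
    [-0.0583, -0.06, 0.0067],
    [-0.1167, -0.1183, 0.0067],
    [-0.175, -0.1783, 0.0067],
    [-0.2333, -0.2367, 0.0067],
    [-0.2333, -0.2367, 0.0067],
    [-0.2333, -0.2367, 0.0067],
    [-0.2333, -0.2367, 0.0067]
  ],
  "yaw": [0.0444, 0.0889, 0.1333, 0.1694, 0.1694, 0.1694, 0.1694]
}}

```text
clock: 5.5
eef_pos: [0.6186, 0.3, 0.1977]
ee_rot: [[-1.0, -0.003, -0.002], [-0.003, 1.0, -0.0], [0.002, -0.0, -1.0]]
wrist_force: [-0.2, 0.3, -0.6]
grip_width: 0.667
grasp_force: 27.1
```

```bash
python3 - <<'E'
from h import *
cal=wcal();im=robot.capture('wrist')[...,::-1];cv2.imwrite('pics/w2.png',im)
print([robot.mark_of(k,'wrist')[:2] for k in('cool_block','plate','reservoir')])
print(proj(cal,[[.58+a,.167+b,.04] for a in(-.054,.054) for b in(-.043,.043)]))
go(.62,.3,.2,90)
E
```

```text
[[{'location': [0.5832, 0.1711, -0.0011], 'conf': 0.76}, {'location': [0.6045, 0.3485, -0.0014], 'conf': 0.56}], [{'location': [0.6155, 0.2983, 0.1916], 'conf': 0.57}, {'location': [0.5836, 0.1716, -0.0051], 'conf': 0.39}], [{'location': [0.6059, 0.3458, -0.0019], 'conf': 0.83}]]
[[ 72.6828  79.2054]
 [174.6747  79.5217]
 [ 91.5391 202.7188]
 [184.097  203.0055]]
t 5.7 tcp [0.6193 0.3001 0.1987] hy 90.2 j6 -1.14 grip 0.672 27.1 F [-0.2 -0.6  0. ] -> dp [-0.0007 -0.0001 -0.0013] yaw 0.2
```

View pics/w2.png

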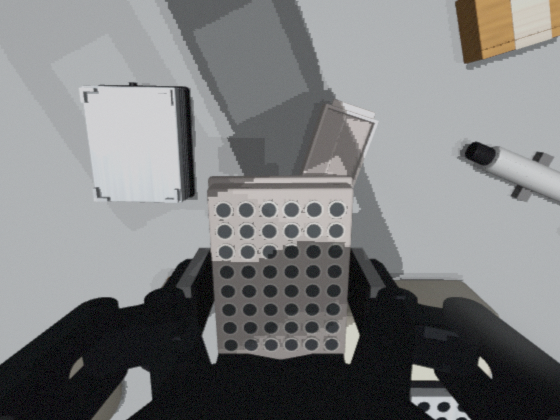

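```bash
python3 - <<'E'
from h import *
im=cv2.imread('pics/w2.png');cv2.imwrite('pics/w2c.png',cv2.resize(im[70:215,70:210],(560,580),interpolation=cv2.INTER_CUBIC))
E
```

```text
(no output)
```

View pics/w2c.png

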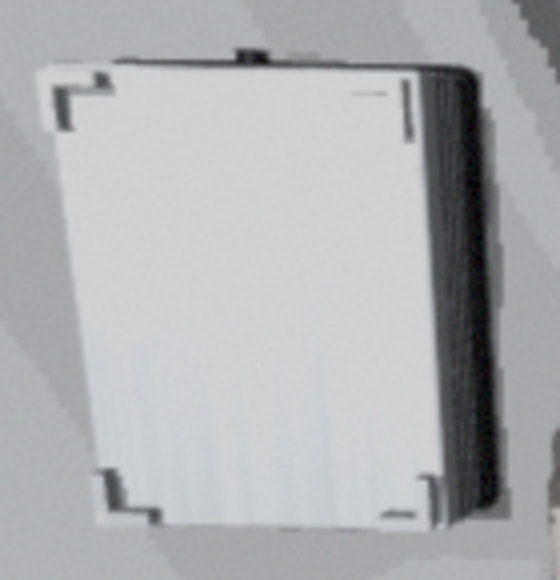

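```bash
python3 - <<'E'
from h import *
cal=wcal()
w=unproj(cal,np.array([(37,67),(416,70),(447,527),(97,525)])/4+70-.4,.046);print(w,w.mean(0))
for i in range(4):d=w[(i+1)%4]-w[i];print(np.hypot(*d),np.degrees(np.arctan2(d[1],d[0]))%180)
go(*w.mean(0),.15,91)
E
```

```text
[[0.533  0.1315]
 [0.5334 0.2104]
 [0.632  0.2093]
 [0.6318 0.1295]] [0.5825 0.1702]
0.07886564112310637 89.72840156293705
0.09867347955363875 179.3651220996777
0.07976761861747714 89.82139542658464
0.09881277003456818 178.8426579653458
t 5.7 tcp [0.6193 0.3001 0.1987] hy 90.2 j6 -1.14 grip 0.672 27.1 F [-0.2 -0.6  0. ] -> dp [ 0.0371 -0.1298  0.0487] yaw -0.8
```

Converted, -0.13 m is -0.2167, 0.12 m is 0.2, 0.4 degrees is 0.0022.

Call:
{"method": "arm_command", "body": {
  "dp": [
    [0.02, -0.0717, 0],
    [0.04, -0.1433, 0],
    [0.06, -0.2167, 0.05],
    [0.06, -0.2167, 0.1],
    [0.06, -0.2167, 0.15],
    [0.06, -0.2167, 0.2],
    [0.06, -0.2167, 0.2167],
    [0.06, -0.2167, 0.2167],
    [0.06, -0.2167, 0.2167]
  ],
  "yaw": [0.0022, 0.0022, 0.0022, 0.0022, 0.0022, 0.0022, 0.0022, 0.0022, 0.0022]
}}

```text
clock: 6.82
eef_pos: [0.5851, 0.17, 0.0697]
ee_rot: [[-1.0, 0.005, 0.003], [0.005, 1.0, 0.001], [-0.003, 0.001, -1.0]]
wrist_force: [0.3, -0.0, 0.7]
grip_width: 0.672
grasp_force: 27.1
```

```bash
python3 - <<'E'
from h import *
go(.583,.1698,.0436,89.8)
cal=wcal();im=robot.capture('wrist')[...,::-1]
cv2.imwrite('pics/w3.png',im)
E
```

```text
t 6.83 tcp [0.5851 0.17   0.0697] hy 89.7 j6 -1.30 grip 0.672 27.1 F [ 0.3 -0.   0.7] -> dp [ 0.0022 -0.0002  0.0261] yaw -0.1
```

View pics/w3.png

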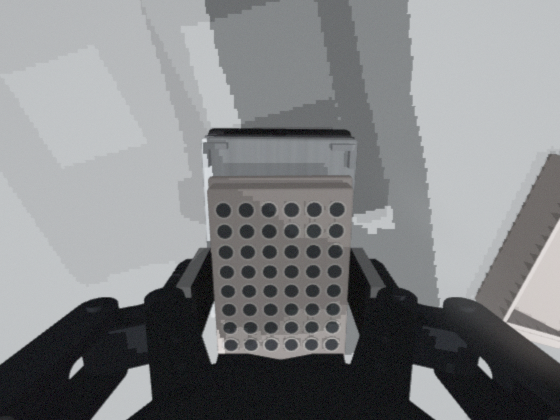

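The plate sits centred over the block: plate columns 208–352, lugs 206–354. I lower it.

Converted, 0.025 m is 0.0417, 0.024 m is 0.04.

Call:
{"method": "arm_command", "body": {
  "dp": [
    [0.0033, 0, 0.0083],
    [0.0033, 0, 0.0167],
    [0.0033, 0, 0.025],
    [0.0033, 0, 0.0317],
    [0.0033, 0, 0.0367],
    [0.0033, 0, 0.04],
    [0.0033, 0, 0.0417],
    [0.0033, 0, 0.0417]
  ],
  "yaw": [0, 0, 0, 0, 0, 0, 0, 0]
}}

```text
clock: 7.88
eef_pos: [0.5823, 0.1696, 0.0435]
ee_rot: [[-1.0, 0.005, 0.0], [0.005, 1.0, 0.0], [-0.0, 0.0, -1.0]]
wrist_force: [-0.4, 0.5, -0.1]
grip_width: 0.671
grasp_force: 27.2
```

Converted, 0.002 m is 0.0033, 0.001 m is 0.0017.

Call:
{"method": "arm_command", "body": {
  "dp": [
    [-0.0008, 0, 0.0017],
    [-0.0008, 0, 0.0033],
    [-0.0008, 0, 0.0033]
  ],
  "yaw": [0, 0, 0]
}}

```text
clock: 8.25
eef_pos: [0.5823, 0.1696, 0.0434]
ee_rot: [[-1.0, 0.005, -0.0], [0.005, 1.0, 0.0], [0.0, 0.0, -1.0]]
wrist_force: [-5.6, -0.8, 11.9]
grip_width: 0.674
grasp_force: 28.5
```

Call:
{"method": "arm_command", "body": {
  "dp": [
    [0, 0, 0],
    [0, 0, 0],
    [0, 0, 0],
    [0, 0, 0]
  ],
  "yaw": [0, 0, 0, 0],
  "claw": 1
}}

```text
clock: 8.75
eef_pos: [0.5826, 0.1696, 0.041]
ee_rot: [[-1.0, 0.005, -0.0], [0.005, 1.0, -0.0], [0.0, -0.0, -1.0]]
wrist_force: [-0.2, 0.4, 1.1]
grip_width: 0.998
grasp_force: 0.0
```

Call:
{"method": "arm_command", "body": {
  "dp": [
    [0, 0, -0.0333],
    [0, 0, -0.1],
    [0, 0, -0.2],
    [0, 0, -0.2667],
    [0, 0, -0.2667]
  ],
  "yaw": [0, 0, 0, 0, 0]
}}

```text
clock: 9.38
eef_pos: [0.5846, 0.1701, 0.2053]
ee_rot: [[-1.0, 0.005, 0.008], [0.005, 1.0, 0.002], [-0.008, 0.002, -1.0]]
wrist_force: [0.2, -1.0, -0.2]
grip_width: 0.997
grasp_force: 0.0
```

```bash
python3 - <<'E'
from h import *
cal=wcal();im=robot.capture('wrist')[...,::-1];cv2.imwrite('pics/w4.png',im)
print([robot.mark_of(k,'wrist')[:2] for k in('cool_block','plate','reservoir')])
go(.605,.349,.2,73)
E
```

```text
[[], [{'location': [0.5824, 0.1693, 0.0365], 'conf': 0.66}], [{'location': [0.6047, 0.3458, -0.0009], 'conf': 0.86}]]
t 9.57 tcp [0.5817 0.1693 0.1995] hy 89.7 j6 -1.30 grip 0.997 0.0 F [ 0.6 -0.3 -0.3] -> dp [-0.0223  0.1798 -0.0008] yaw 16.7
```

View pics/w4.png

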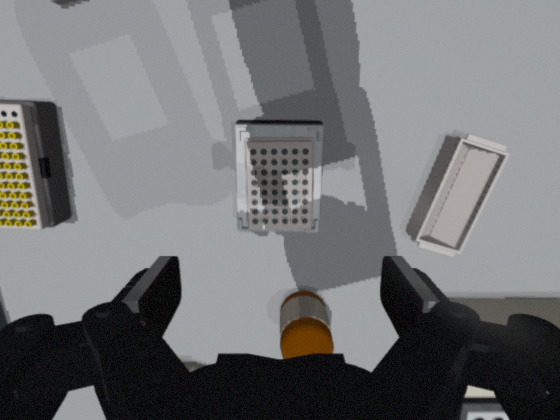

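```bash
python3 - <<'E'
from h import *
cal=wcal();im=cv2.imread('pics/w4.png')
s=5;x0,y0=225,112
b=cv2.resize(im[y0:y0+125,x0:x0+110],None,fx=s,fy=s,interpolation=cv2.INTER_CUBIC)
def box(c,L,W,z,col):
    a=np.radians(-.4);R=np.array([[np.cos(a),-np.sin(a)],[np.sin(a),np.cos(a)]])
    q=np.array([(-L,-W),(L,-W),(L,W),(-L,W)])/2@R.T+c
    p=proj(cal,np.c_[q,np.full(4,z)]);p=((p-[x0,y0]+.5)*s).astype(int);cv2.polylines(b,[p],True,col,1)
box((.5825,.170),.0988,.079,.046,(0,0,255));box((.5825,.170),.084,.058,.059,(0,255,0))
cv2.imwrite('pics/w4c.png',b)
E
```

```text
(no output)
```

View pics/w4c.png

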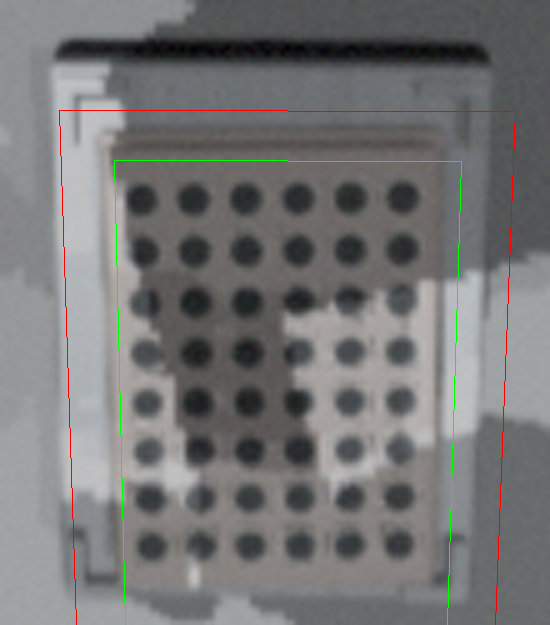

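Overlay: the picture was taken while the arm was still settling, so the drawn boxes are shifted. In the image itself the plate flange (columns 102–443, rows 128–565) lies inside the inner lug edges (92–460, 95–580), so it is seated. Next is the reservoir.

Converted, 0.196 m is 0.3267, 0.18 m is 0.3, 16.7 degrees is 0.0928.

Call:
{"method": "arm_command", "body": {
  "dp": [
    [-0.0083, 0.075, 0],
    [-0.0167, 0.15, 0],
    [-0.025, 0.225, 0],
    [-0.0375, 0.2983, 0],
    [-0.0375, 0.2983, 0.0833],
    [-0.0375, 0.2983, 0.1667],
    [-0.0375, 0.2983, 0.25],
    [-0.0375, 0.2983, 0.3],
    [-0.0375, 0.2983, 0.3267],
    [-0.0375, 0.2983, 0.3267],
    [-0.0375, 0.2983, 0.3267]
  ],
  "yaw": [0.0278, 0.0556, 0.0833, 0.0928, 0.0928, 0.0928, 0.0928, 0.0928, 0.0928, 0.0928, 0.0928]
}}

```text
clock: 10.95
eef_pos: [0.6071, 0.3489, 0.0066]
ee_rot: [[-0.956, 0.293, 0.002], [0.293, 0.956, 0.001], [-0.002, 0.002, -1.0]]
wrist_force: [0.4, -0.3, 0.7]
grip_width: 1.002
grasp_force: 0.0
```

Call:
{"method": "arm_command", "body": {
  "dp": [
    [0, 0, 0],
    [0, 0, 0],
    [0, 0, 0],
    [0, 0, 0],
    [0, 0, 0],
    [0, 0, 0]
  ],
  "yaw": [0, 0, 0, 0, 0, 0],
  "claw": 0.3,
  "newtons": 25
}}

```text
clock: 11.7
eef_pos: [0.6067, 0.3488, 0.0066]
ee_rot: [[-0.956, 0.293, 0.002], [0.293, 0.956, 0.001], [-0.001, 0.001, -1.0]]
wrist_force: [-0.9, -0.3, 5.6]
grip_width: 0.579
grasp_force: 28.2
```

Converted, -0.15 m is -0.25, -0.13 m is -0.2167.

Call:
{"method": "arm_command", "body": {
  "dp": [
    [0, 0, -0.0167],
    [0, 0, -0.05],
    [0, 0, -0.1333],
    [0, 0, -0.2167],
    [0, 0, -0.25],
    [0, 0, -0.25]
  ],
  "yaw": [0, 0, 0, 0, 0, 0]
}}

```text
clock: 12.45
eef_pos: [0.6072, 0.349, 0.1588]
ee_rot: [[-0.956, 0.293, 0.005], [0.293, 0.956, 0.003], [-0.004, 0.004, -1.0]]
wrist_force: [0.0, 0.4, 0.0]
grip_width: 0.579
grasp_force: 27.5
```

```bash
python3 - <<'E'
from h import *
go(.575,.038,.155,87.5)
E
```

```text
t 12.45 tcp [0.6072 0.349  0.1588] hy 73.0 j6 -0.77 grip 0.579 27.5 F [0.  0.4 0. ] -> dp [-0.0602 -0.3068  0.0027] yaw -14.5
```

Converted, -0.307 m is -0.5117, -0.15 m is -0.25, -14.5 degrees is -0.0806.

Call:
{"method": "arm_command", "body": {
  "dp": [
    [-0.0167, -0.0833, 0],
    [-0.0333, -0.1667, 0],
    [-0.05, -0.25, 0],
    [-0.0667, -0.3333, 0],
    [-0.0833, -0.4167, 0],
    [-0.1, -0.4833, 0],
    [-0.1, -0.5117, 0],
    [-0.1, -0.5117, 0],
    [-0.1, -0.5117, 0]
  ],
  "yaw": [-0.0167, -0.0333, -0.05, -0.0667, -0.0806, -0.0806, -0.0806, -0.0806, -0.0806]
}}

```text
clock: 13.58
eef_pos: [0.5737, 0.0385, 0.155]
ee_rot: [[-0.999, 0.043, -0.0], [0.043, 0.999, 0.001], [0.0, 0.001, -1.0]]
wrist_force: [0.1, 0.3, 0.1]
grip_width: 0.579
grasp_force: 27.5
```

Converted, 0.149 m is 0.2483, 0.147 m is 0.245.

Call:
{"method": "arm_command", "body": {
  "dp": [
    [0, 0, 0.0667],
    [0, 0, 0.1333],
    [0, 0, 0.1833],
    [0, 0, 0.2167],
    [0, 0, 0.2367],
    [0, 0, 0.245],
    [0, 0, 0.2483],
    [0, 0, 0.2483]
  ],
  "yaw": [0, 0, 0, 0, 0, 0, 0, 0]
}}

```text
clock: 14.58
eef_pos: [0.5742, 0.0375, 0.007]
ee_rot: [[-0.999, 0.044, 0.001], [0.044, 0.999, 0.0], [-0.001, 0.0, -1.0]]
wrist_force: [0.4, -0.1, 0.9]
grip_width: 0.579
grasp_force: 27.5
```

```bash
python3 - <<'E'
from h import *
go(.575,.038,.0066,87.5)
E
```

```text
t 14.57 tcp [0.5742 0.0375 0.007 ] hy 87.5 j6 -1.48 grip 0.579 27.5 F [ 0.4 -0.1  0.9] -> dp [-0.0007  0.0006  0.0004] yaw -0.0
```

Converted, 0.001 m is 0.0017.

Call:
{"method": "arm_command", "body": {
  "dp": [
    [0, 0, 0.0017],
    [0, 0, 0.0017]
  ],
  "yaw": [0, 0]
}}

```text
clock: 14.82
eef_pos: [0.5743, 0.0374, 0.0065]
ee_rot: [[-0.999, 0.044, 0.002], [0.044, 0.999, 0.0], [-0.002, 0.0, -1.0]]
wrist_force: [-0.5, 0.2, 5.4]
grip_width: 0.585
grasp_force: 28.2
```

Call:
{"method": "arm_command", "body": {
  "dp": [
    [0, 0, 0],
    [0, 0, 0],
    [0, 0, 0],
    [0, 0, 0]
  ],
  "yaw": [0, 0, 0, 0],
  "claw": 0.95
}}

```text
clock: 15.32
eef_pos: [0.5737, 0.0373, 0.0052]
ee_rot: [[-0.999, 0.044, -0.0], [0.044, 0.999, 0.0], [0.0, 0.0, -1.0]]
wrist_force: [0.7, -0.4, 0.0]
grip_width: 0.945
grasp_force: 0.0
```

Converted, -0.18 m is -0.3, -0.13 m is -0.2167.

Call:
{"method": "arm_command", "body": {
  "dp": [
    [0, 0, -0.0333],
    [0, 0, -0.1167],
    [0, 0, -0.2167],
    [0, 0, -0.3],
    [0, 0, -0.3],
    [0, 0, -0.3]
  ],
  "yaw": [0, 0, 0, 0, 0, 0]
}}

```text
clock: 16.08
eef_pos: [0.573, 0.0373, 0.1845]
ee_rot: [[-0.999, 0.044, -0.001], [0.044, 0.999, 0.0], [0.001, -0.0, -1.0]]
wrist_force: [-0.9, 0.4, -0.1]
grip_width: 0.95
grasp_force: 0.0
```

```bash
python3 - <<'E'
from h import *
cal=wcal();im=robot.capture('wrist')[...,::-1];cv2.imwrite('pics/w5.png',im)
print([robot.mark_of(k,'wrist')[:1] for k in('tip_box','reservoir','plate')])
go(.599,-.349,.18,90)
E
```

```text
[[{'location': [0.5674, -0.1018, 0.0028], 'conf': 0.66}], [{'location': [0.5696, 0.0395, -0.0009], 'conf': 0.9}], [{'location': [0.5845, 0.1691, 0.0382], 'conf': 0.71}]]
t 16.27 tcp [0.5729 0.0373 0.1836] hy 87.5 j6 -1.48 grip 0.952 0.0 F [ 0.1  0.5 -0.4] -> dp [-0.043  -0.3848  0.0035] yaw -2.5
```

View pics/w5.png

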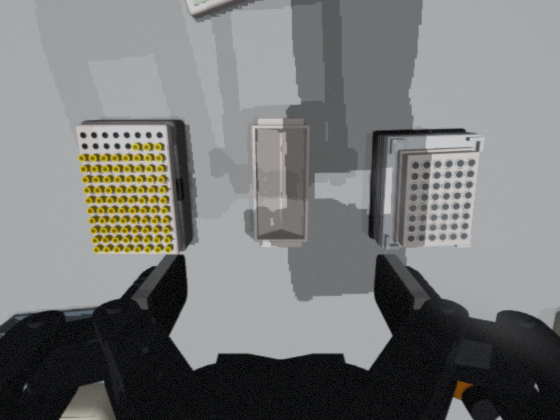

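The wrist view shows the reservoir (252–308, 120–245) midway between the tip box and the block, and the plate inside the lugs. Next is the amber bottle.

Converted, -0.385 m is -0.6417, -0.043 m is -0.0717, -2.5 degrees is -0.0139.

Call:
{"method": "arm_command", "body": {
  "dp": [
    [-0.0083, -0.0833, 0],
    [-0.0167, -0.1667, 0],
    [-0.0267, -0.2667, 0],
    [-0.0367, -0.3667, 0],
    [-0.0467, -0.4667, 0],
    [-0.0567, -0.5667, 0],
    [-0.0717, -0.6417, 0],
    [-0.0717, -0.6417, 0],
    [-0.0717, -0.6417, 0],
    [-0.0717, -0.6417, 0]
  ],
  "yaw": [-0.0139, -0.0139, -0.0139, -0.0139, -0.0139, -0.0139, -0.0139, -0.0139, -0.0139, -0.0139]
}}

```text
clock: 17.52
eef_pos: [0.5998, -0.3476, 0.185]
ee_rot: [[-1.0, -0.001, -0.001], [-0.001, 1.0, 0.001], [0.001, 0.001, -1.0]]
wrist_force: [0.2, -0.4, -0.4]
grip_width: 0.954
grasp_force: 0.0
```

```bash
python3 - <<'E'
from h import *
cal=wcal();im=robot.capture('wrist')[...,::-1];cv2.imwrite('pics/w6.png',im)
print([robot.mark_of(k,'wrist')[:3] for k in('small_bottle','beaker')])
print(proj(cal,[(.599,-.349,z) for z in(0,.07)]))
go(.599,-.349,.18,90)
E
```

```text
[[{'location': [0.6024, -0.348, -0.0029], 'conf': 0.91}, {'location': [0.5203, -0.3172, -0.0005], 'conf': 0.68}], []]
[[279.3422 180.1222]
 [279.1478 197.8259]]
t 17.68 tcp [ 0.6    -0.348   0.1856] hy 90.1 j6 -2.11 grip 0.95 0.0 F [ 0.7 -0.1  1. ] -> dp [ 0.001  -0.001   0.0056] yaw 0.1
```

View pics/w6.png

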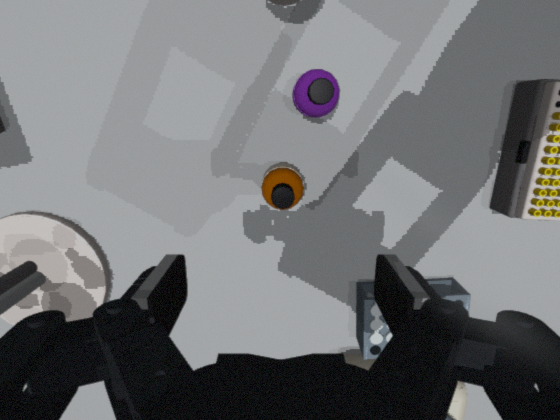

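The amber bottle's cap is at (283,196), within 3 mm of the estimate; the purple one is at (317,92), clear of the fingers.

Converted, 0.175 m is 0.2917, 0.15 m is 0.25.

Call:
{"method": "arm_command", "body": {
  "dp": [
    [-0.0017, 0.0008, 0.0833],
    [-0.0017, 0.0008, 0.1667],
    [-0.0017, 0.0008, 0.25],
    [-0.0017, 0.0008, 0.2917],
    [-0.0017, 0.0008, 0.2917],
    [-0.0017, 0.0008, 0.2917]
  ],
  "yaw": [0, 0, 0, 0, 0, 0]
}}

```text
clock: 18.42
eef_pos: [0.6019, -0.3489, 0.0119]
ee_rot: [[-1.0, -0.0, 0.002], [-0.0, 1.0, -0.001], [-0.002, -0.001, -1.0]]
wrist_force: [-0.0, 0.6, 0.7]
grip_width: 0.954
grasp_force: 0.0
```

Call:
{"method": "arm_command", "body": {
  "dp": [
    [0, 0, 0],
    [0, 0, 0],
    [0, 0, 0],
    [0, 0, 0],
    [0, 0, 0],
    [0, 0, 0],
    [0, 0, 0]
  ],
  "yaw": [0, 0, 0, 0, 0, 0, 0],
  "claw": 0.1,
  "newtons": 30
}}

```text
clock: 19.3
eef_pos: [0.6013, -0.3489, 0.0116]
ee_rot: [[-1.0, 0.0, 0.002], [0.0, 1.0, -0.001], [-0.002, -0.001, -1.0]]
wrist_force: [-0.4, 1.4, 6.1]
grip_width: 0.43
grasp_force: 30.7
```

Converted, -0.15 m is -0.25, -0.12 m is -0.2.

Call:
{"method": "arm_command", "body": {
  "dp": [
    [0, 0, -0.0167],
    [0, 0, -0.05],
    [0, 0, -0.1333],
    [0, 0, -0.2],
    [0, 0, -0.25],
    [0, 0, -0.25]
  ],
  "yaw": [0, 0, 0, 0, 0, 0]
}}

```text
clock: 20.05
eef_pos: [0.602, -0.3495, 0.1632]
ee_rot: [[-1.0, 0.0, 0.005], [0.0, 1.0, -0.003], [-0.005, -0.003, -1.0]]
wrist_force: [0.3, -0.3, -1.2]
grip_width: 0.434
grasp_force: 30.3
```

```bash
python3 - <<'E'
from h import *
go(.675,.0335,.165,90)
E
```

```text
t 20.05 tcp [ 0.602  -0.3495  0.1632] hy 90.0 j6 -2.11 grip 0.434 30.3 F [ 0.3 -0.3 -1.2] -> dp [-0.073   0.383  -0.0026] yaw -0.0
```

Converted, 0.383 m is 0.6383, -0.072 m is -0.12.

Call:
{"method": "arm_command", "body": {
  "dp": [
    [-0.0167, 0.0833, 0],
    [-0.0333, 0.1667, 0],
    [-0.05, 0.2667, 0],
    [-0.0667, 0.3667, 0],
    [-0.0917, 0.4667, 0],
    [-0.1083, 0.5667, 0],
    [-0.12, 0.6383, 0],
    [-0.12, 0.6383, 0],
    [-0.12, 0.6383, 0],
    [-0.12, 0.6383, 0]
  ],
  "yaw": [0, 0, 0, 0, 0, 0, 0, 0, 0, 0]
}}

```text
clock: 21.3
eef_pos: [0.6724, 0.0328, 0.1596]
ee_rot: [[-1.0, 0.002, -0.001], [0.002, 1.0, -0.0], [0.001, -0.0, -1.0]]
wrist_force: [0.4, -0.7, -1.1]
grip_width: 0.428
grasp_force: 30.5
```

Converted, 0.149 m is 0.2483, 0.147 m is 0.245.

Call:
{"method": "arm_command", "body": {
  "dp": [
    [0, 0, 0.0667],
    [0, 0, 0.1333],
    [0, 0, 0.1833],
    [0, 0, 0.2167],
    [0, 0, 0.2367],
    [0, 0, 0.245],
    [0, 0, 0.2483],
    [0, 0, 0.2483]
  ],
  "yaw": [0, 0, 0, 0, 0, 0, 0, 0]
}}

```text
clock: 22.3
eef_pos: [0.6733, 0.0343, 0.012]
ee_rot: [[-1.0, 0.0, 0.001], [0.0, 1.0, 0.0], [-0.001, 0.0, -1.0]]
wrist_force: [-1.6, -0.8, -0.6]
grip_width: 0.431
grasp_force: 30.5
```

Converted, 0.001 m is 0.0017.

Call:
{"method": "arm_command", "body": {
  "dp": [
    [0, 0, 0.0017],
    [0, 0, 0.0017]
  ],
  "yaw": [0, 0]
}}

```text
clock: 22.55
eef_pos: [0.6735, 0.0344, 0.0116]
ee_rot: [[-1.0, 0.0, 0.002], [0.0, 1.0, 0.0], [-0.002, 0.0, -1.0]]
wrist_force: [-0.0, -0.2, 5.3]
grip_width: 0.43
grasp_force: 31.0
```

Touching down (5 N); release and go for the beaker.

Call:
{"method": "arm_command", "body": {
  "dp": [
    [0, 0, 0],
    [0, 0, 0],
    [0, 0, 0],
    [0, 0, 0]
  ],
  "yaw": [0, 0, 0, 0],
  "claw": 0.9
}}

```text
clock: 23.05
eef_pos: [0.6728, 0.0343, 0.0101]
ee_rot: [[-1.0, 0.0, -0.0], [0.0, 1.0, 0.0], [0.0, 0.0, -1.0]]
wrist_force: [-0.2, 0.1, -0.4]
grip_width: 0.899
grasp_force: 0.0
```

Converted, -0.19 m is -0.3167, -0.13 m is -0.2167.

Call:
{"method": "arm_command", "body": {
  "dp": [
    [0, 0, -0.0333],
    [0, 0, -0.1167],
    [0, 0, -0.2167],
    [0, 0, -0.3167],
    [0, 0, -0.3167],
    [0, 0, -0.3167]
  ],
  "yaw": [0, 0, 0, 0, 0, 0]
}}

```text
clock: 23.8
eef_pos: [0.6724, 0.0343, 0.1998]
ee_rot: [[-1.0, 0.0, -0.001], [0.0, 1.0, 0.0], [0.001, 0.0, -1.0]]
wrist_force: [0.4, -0.3, -0.6]
grip_width: 0.902
grasp_force: 0.0
```

```bash
python3 - <<'E'
from h import *
go(.415,-.349,.2,-35)
E
```

```text
t 23.8 tcp [0.6724 0.0343 0.1998] hy 90.0 j6 -1.54 grip 0.902 0.0 F [ 0.4 -0.3 -0.6] -> dp [ 0.2573 -0.3833  0.    ] yaw -55.0
```

Converted, -0.383 m is -0.6383, -0.36 m is -0.6, 10.4 degrees is 0.0578.

Call:
{"method": "arm_command", "body": {
  "dp": [
    [0.05, -0.0667, 0],
    [0.1, -0.1333, 0],
    [0.15, -0.2, 0],
    [0.2, -0.2833, 0],
    [0.25, -0.3667, 0],
    [0.3, -0.45, 0],
    [0.35, -0.5333, 0],
    [0.4, -0.6, 0],
    [0.4283, -0.6383, 0],
    [0.4283, -0.6383, 0],
    [0.4283, -0.6383, 0],
    [0.4283, -0.6383, 0]
  ],
  "yaw": [0.0578, 0.1156, 0.1733, 0.2311, 0.2889, 0.3467, 0.4044, 0.4622, 0.52, 0.5778, 0.6356, 0.6933],
  "claw": 1
}}

```text
clock: 25.3
eef_pos: [0.4147, -0.348, 0.1979]
ee_rot: [[0.576, 0.817, -0.004], [0.817, -0.576, 0.003], [0.001, -0.005, -1.0]]
wrist_force: [-0.3, 0.6, -0.6]
grip_width: 0.998
grasp_force: 0.0
```

Call:
{"method": "arm_command", "body": {
  "dp": [
    [0, 0, 0],
    [0, 0, 0],
    [0, 0, 0]
  ],
  "yaw": [0, 0, 0]
}}

```text
clock: 25.68
eef_pos: [0.4156, -0.3485, 0.1998]
ee_rot: [[0.57, 0.822, -0.001], [0.822, -0.57, 0.001], [0.0, -0.001, -1.0]]
wrist_force: [-0.3, 0.4, 1.0]
grip_width: 0.997
grasp_force: 0.0
```

```bash
python3 - <<'E'
from h import *
cal=wcal();im=robot.capture('wrist')[...,::-1];cv2.imwrite('pics/w7.png',im)
print([robot.mark_of(k,'wrist')[:3] for k in('small_bottle','beaker')])
print(proj(cal,[(.415,-.349,z) for z in(0,.07)]))
go(.415,-.349,.2,-35)
E
```

```text
[[{'location': [0.5203, -0.3187, 0.0018], 'conf': 0.83}], [{'location': [0.4154, -0.3452, -0.0072], 'conf': 0.6}]]
[[279.7777 178.4085]
 [279.6035 194.8315]]
t 25.82 tcp [ 0.4158 -0.3486  0.2002] hy -34.8 j6 -0.11 grip 0.999 0.0 F [-0.8 -0.4 -0.7] -> dp [-0.0008 -0.0004  0.0002] yaw 0.2
```

View pics/w7.png

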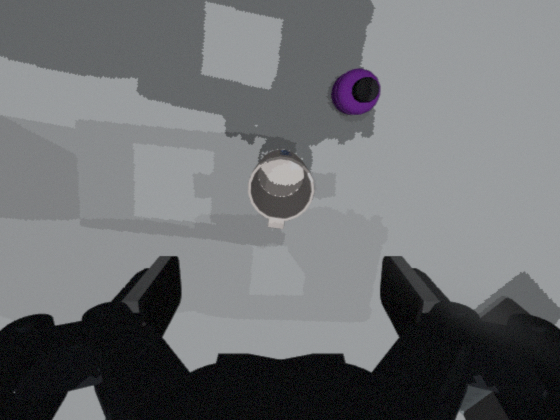

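The beaker's rim is centred at (281,189), with the lip at (277,222) away from the finger line. The purple bottle at (357,92) is clear.

Converted, 0.175 m is 0.2917, 0.004 m is 0.0067.

Call:
{"method": "arm_command", "body": {
  "dp": [
    [0.0067, 0.0017, 0.0833],
    [0.0067, 0.0017, 0.1667],
    [0.0067, 0.0017, 0.25],
    [0.0067, 0.0017, 0.2917],
    [0.0067, 0.0017, 0.2917],
    [0.0067, 0.0017, 0.2917]
  ],
  "yaw": [0, 0, 0, 0, 0, 0]
}}

```text
clock: 26.58
eef_pos: [0.4197, -0.3466, 0.0264]
ee_rot: [[0.571, 0.821, 0.002], [0.821, -0.571, -0.001], [-0.0, 0.002, -1.0]]
wrist_force: [-0.0, 0.2, -0.6]
grip_width: 1.001
grasp_force: 0.0
```

Call:
{"method": "arm_command", "body": {
  "dp": [
    [0, 0, 0],
    [0, 0, 0],
    [0, 0, 0],
    [0, 0, 0],
    [0, 0, 0],
    [0, 0, 0]
  ],
  "yaw": [0, 0, 0, 0, 0, 0],
  "claw": 0.3,
  "newtons": 25
}}

```text
clock: 27.32
eef_pos: [0.4194, -0.3463, 0.0267]
ee_rot: [[0.571, 0.821, 0.002], [0.821, -0.571, -0.001], [-0.0, 0.002, -1.0]]
wrist_force: [-1.4, 0.2, 4.9]
grip_width: 0.649
grasp_force: 25.2
```

Converted, -0.15 m is -0.25, -0.12 m is -0.2.

Call:
{"method": "arm_command", "body": {
  "dp": [
    [0, 0, -0.0167],
    [0, 0, -0.05],
    [0, 0, -0.1333],
    [0, 0, -0.2],
    [0, 0, -0.25],
    [0, 0, -0.25]
  ],
  "yaw": [0, 0, 0, 0, 0, 0]
}}

```text
clock: 28.08
eef_pos: [0.4201, -0.3469, 0.1783]
ee_rot: [[0.571, 0.821, 0.005], [0.821, -0.571, -0.004], [-0.001, 0.007, -1.0]]
wrist_force: [0.5, -0.1, -0.7]
grip_width: 0.648
grasp_force: 26.8
```

```bash
python3 - <<'E'
from h import *
a=np.radians(-2.5);c=np.array([.5675,-.096])-.116*np.array([np.cos(a),np.sin(a)]);print(c)
go(*c,.175,-75)
E
```

```text
[ 0.4516 -0.0909]
t 28.07 tcp [ 0.4201 -0.3469  0.1783] hy -34.8 j6 -0.10 grip 0.648 26.8 F [ 0.5 -0.1 -0.7] -> dp [ 0.2282 -0.1202  0.0024] yaw 40.2
```

Converted, 0.228 m is 0.38, 0.195 m is 0.325, 55 degrees is 0.3056.

Call:
{"method": "arm_command", "body": {
  "dp": [
    [0.0583, -0.0333, 0],
    [0.125, -0.0667, 0],
    [0.1917, -0.1, 0],
    [0.2583, -0.1333, 0],
    [0.325, -0.1667, 0],
    [0.38, -0.2, 0],
    [0.38, -0.2, 0],
    [0.38, -0.2, 0],
    [0.38, -0.2, 0]
  ],
  "yaw": [0.05, 0.1, 0.15, 0.2, 0.25, 0.3056, 0.3056, 0.3056, 0.3056]
}}

```text
clock: 29.2
eef_pos: [0.4503, -0.0911, 0.1749]
ee_rot: [[1.0, 0.003, -0.001], [0.003, -1.0, -0.0], [-0.001, 0.0, -1.0]]
wrist_force: [0.7, -0.3, -0.5]
grip_width: 0.649
grasp_force: 26.8
```

Converted, 0.149 m is 0.2483, 0.147 m is 0.245.

Call:
{"method": "arm_command", "body": {
  "dp": [
    [0, 0, 0.0667],
    [0, 0, 0.1333],
    [0, 0, 0.1833],
    [0, 0, 0.2167],
    [0, 0, 0.2367],
    [0, 0, 0.245],
    [0, 0, 0.2483],
    [0, 0, 0.2483]
  ],
  "yaw": [0, 0, 0, 0, 0, 0, 0, 0]
}}

```text
clock: 30.2
eef_pos: [0.4511, -0.0904, 0.0269]
ee_rot: [[1.0, 0.003, 0.002], [0.003, -1.0, -0.0], [0.002, 0.0, -1.0]]
wrist_force: [0.0, 0.2, -0.1]
grip_width: 0.65
grasp_force: 26.9
```

Call:
{"method": "arm_command", "body": {
  "dp": [
    [0, 0, 0.0017],
    [0, 0, 0.0017]
  ],
  "yaw": [0, 0]
}}

```text
clock: 30.45
eef_pos: [0.4513, -0.0903, 0.0266]
ee_rot: [[1.0, 0.003, 0.002], [0.003, -1.0, -0.0], [0.002, 0.0, -1.0]]
wrist_force: [-2.3, 0.1, 7.7]
grip_width: 0.644
grasp_force: 26.3
```

Touching down; release, retreat clear of the view and check.

Call:
{"method": "arm_command", "body": {
  "dp": [
    [0, 0, 0],
    [0, 0, 0],
    [0, 0, 0],
    [0, 0, 0]
  ],
  "yaw": [0, 0, 0, 0],
  "claw": 0.95
}}

```text
clock: 30.95
eef_pos: [0.4505, -0.0902, 0.0252]
ee_rot: [[1.0, 0.003, -0.0], [0.003, -1.0, 0.0], [-0.0, -0.0, -1.0]]
wrist_force: [0.1, -0.4, -0.5]
grip_width: 0.95
grasp_force: 0.0
```

Converted, 0.3 m is 0.5, -0.25 m is -0.4167.

Call:
{"method": "arm_command", "body": {
  "dp": [
    [0, 0, -0.0333],
    [0, 0, -0.1167],
    [0, 0, -0.2167],
    [0, 0, -0.3167],
    [-0.0833, 0.1, -0.4],
    [-0.1667, 0.2, -0.4167],
    [-0.1667, 0.3, -0.4167],
    [-0.1667, 0.4, -0.4167],
    [-0.1667, 0.5, -0.4167],
    [-0.1667, 0.5, -0.4167],
    [-0.1667, 0.5, -0.4167]
  ],
  "yaw": [0, 0, 0, 0, 0, 0, 0, 0, 0, 0, 0]
}}

```text
clock: 32.33
eef_pos: [0.3511, -0.3922, 0.2744]
ee_rot: [[1.0, 0.0, -0.001], [0.0, -1.0, 0.001], [-0.001, -0.001, -1.0]]
wrist_force: [-0.4, 0.3, -0.3]
grip_width: 0.946
grasp_force: 0.0
```

```bash
python3 - <<'E'
from h import *
P={}
for c in('top','scene'):
    im=robot.capture(c);cv2.imwrite(f'pics/{c}9.png',im[...,::-1])
    for t in 'cool_block tip_box plate reservoir small_bottle beaker large_bottle tube_rack timer carton'.split():
        print(c,t,[(np.round(d['location'],3).tolist(),round(d['conf'],2)) for d in robot.mark_of(t,c)[:2]])
s=robot.state();print(s['clock'],s['eef_pos'],s['wrist_force'])
im=cv2.imread('pics/top9.png')[140:320,170:440];cv2.imwrite('pics/top9c.png',cv2.resize(im,(800,533),interpolation=cv2.INTER_CUBIC))
E
```

```text
top cool_block [([0.58, 0.164, 0.005], 0.76)]
top tip_box [([0.57, -0.094, -0.003], 0.85)]
top plate []
top reservoir [([0.57, 0.042, 0.0], 0.74)]
top small_bottle [([0.67, 0.027, -0.004], 0.66), ([0.519, -0.319, -0.003], 0.65)]
top beaker [([0.451, -0.092, -0.001], 0.69), ([0.568, -0.096, -0.005], 0.35)]
top large_bottle [([0.744, 0.199, 0.002], 0.83)]
top tube_rack [([0.743, -0.218, 0.004], 0.83)]
top timer [([0.383, -0.013, 0.001], 0.65)]
top carton [([0.469, 0.503, 0.0], 0.93)]
scene cool_block [([0.58, 0.163, 0.004], 0.95)]
scene tip_box [([0.566, -0.093, -0.007], 0.7)]
scene plate [([0.579, 0.174, 0.036], 0.94)]
scene reservoir [([0.572, 0.038, 0.0], 0.82)]
scene small_bottle [([0.519, -0.319, -0.002], 0.8), ([0.667, 0.035, 0.002], 0.71)]
scene beaker [([0.448, -0.09, 0.003], 0.61)]
scene large_bottle [([0.748, 0.196, -0.001], 0.58)]
scene tube_rack [([0.744, -0.215, 0.002], 0.81)]
scene timer [([0.389, -0.009, -0.003], 0.93)]
scene carton [([0.47, 0.504, -0.0], 0.56)]
33.425 [ 0.3515 -0.3906  0.2752] [-1.0308  0.2841  0.3487]
```

View pics/top9c.png

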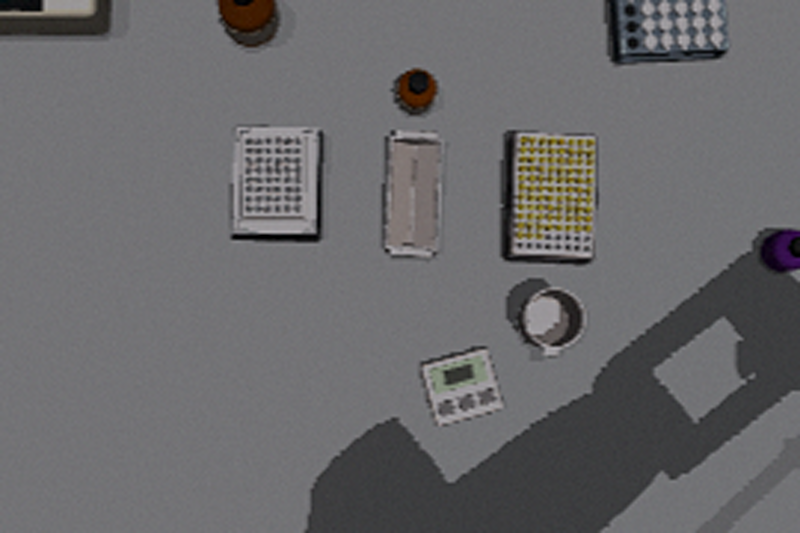

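The top view shows everything in place, with the beaker at (553,320) and the bottle at (416,90). The plate sits slightly towards the rear lugs, so I take one close look at its seating.

Converted, -0.56 m is -0.9333, -0.17 m is -0.2833.

Call:
{"method": "arm_command", "body": {
  "dp": [
    [0.0167, -0.0917, 0],
    [0.05, -0.1833, 0],
    [0.0833, -0.2833, 0],
    [0.1167, -0.3833, 0],
    [0.15, -0.4833, 0],
    [0.1833, -0.5833, 0.0333],
    [0.2167, -0.6833, 0.0667],
    [0.2333, -0.7833, 0.1],
    [0.2333, -0.8833, 0.1333],
    [0.2333, -0.9333, 0.1333],
    [0.2333, -0.9333, 0.1333],
    [0.2333, -0.9333, 0.1333]
  ],
  "yaw": [0, 0, 0, 0, 0, 0, 0, 0, 0, 0, 0, 0]
}}

```text
clock: 34.92
eef_pos: [0.4897, 0.1695, 0.1954]
ee_rot: [[1.0, 0.004, 0.0], [0.004, -1.0, -0.0], [0.0, 0.0, -1.0]]
wrist_force: [-0.2, -0.1, 0.0]
grip_width: 0.947
grasp_force: 0.0
```

Call:
{"method": "arm_command", "body": {
  "dp": [
    [0, 0, 0],
    [0, 0, 0],
    [0, 0, 0],
    [0, 0, 0]
  ],
  "yaw": [0, 0, 0, 0]
}}

```text
clock: 35.42
eef_pos: [0.4897, 0.1696, 0.1954]
ee_rot: [[1.0, 0.003, 0.0], [0.003, -1.0, 0.0], [0.0, -0.0, -1.0]]
wrist_force: [-0.3, 0.5, 1.3]
grip_width: 0.952
grasp_force: 0.0
```

```bash
python3 - <<'E'
from h import *
cal=wcal();im=robot.capture('wrist')[...,::-1].copy();go(.49,.17,.2)
print(robot.mark_of('plate','wrist')[:1],robot.mark_of('cool_block','wrist')[:1])
p=proj(cal,[[.5825+a,.170+b,.046] for a in(-.06,.06) for b in(-.05,.05)]);print(p)
x0,y0=np.maximum(p.min(0).astype(int)-4,0);x1,y1=p.max(0).astype(int)+4
c=im[y0:y1,x0:x1];s=min(800/c.shape[1],600/c.shape[0]);b=cv2.resize(c,None,fx=s,fy=s,interpolation=cv2.INTER_CUBIC);b=b[:600,:800].copy();print(x0,y0,s,cal['T'][:3,3])
np.savez('cal.npz',mtx=cal['mtx'],T=cal['T'],o=[x0,y0,s])
cv2.imwrite('pics/w10.png',b)
E
```

```text
t 35.48 tcp [0.4897 0.1697 0.1954] hy -89.8 j6 1.88 grip 0.944 0.0 F [-0.3 -0.1 -0.1] -> dp [ 0.0003 -0.0003 -0.0046] yaw 0.0
[{'location': [0.5855, 0.169, 0.0384], 'conf': 0.96}] [{'location': [0.5826, 0.1681, 0.0407], 'conf': 0.52}]
[[336.925  152.55  ]
 [221.5708 152.2246]
 [344.4106  -3.7044]
 [214.705   -4.1303]]
210 0 3.8461538461538463 [0.5577 0.1693 0.3378]
```

View pics/w10.png

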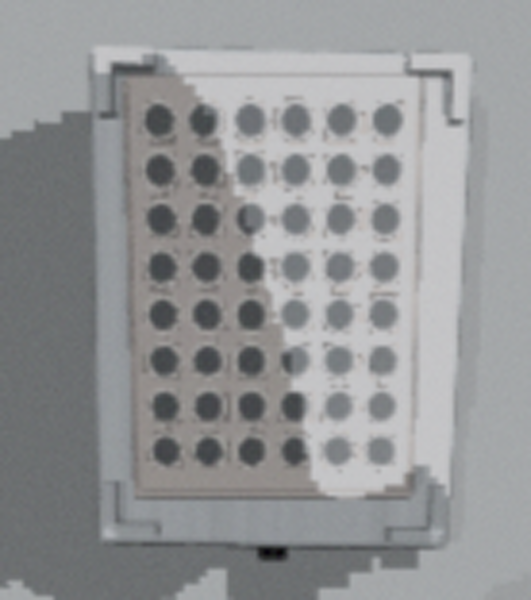

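The close view shows all four lugs uncovered, and the plate (125–420, 72–497) sits parallel inside them, about 2–3 mm to the rear. That is inside the 4 mm clearance, so I hand in.

```bash
python3 -c "
from station import robot
print(robot.close_job())"
```

```text
the job is handed in; nothing more can be done
None
```

The bench is laid out and the job handed in at about 35 s: plate between the lugs, 2–3 mm off centre to the rear; reservoir, small bottle and beaker in place in the last pictures; no verdict was returned.

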